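# Shut the ink cartridge away in its airtight tub

## Robot

A 6-joint arm with a two-finger parallel gripper is mounted at the origin on the work surface; the furniture and walls round the work are solid. World frame = base frame: x ahead of the robot, y to its left, z up, the work surface at z = 0. Lengths are in mm, angles in rad, forces in N, time in s.
With the tool pointing down it reaches from about 275 to 850 mm from the base axis. Payload 19 kg.
Tool frame: the origin (TCP) lies at the very end of the fingers, on their centre line; the grasp point (between the pads) lies 19 mm behind it; z points along the fingers, y is the line along which they close (so a half turn about z gives the same grasp; the last joint's range is limited). The gripper opens to 85 mm and grips with 20 to 120 N. Pads are 22 mm wide; open, the fingers measure 114 mm over their backs; the gripper's body (76 mm by 85 mm) begins 54 mm behind the grasp point. The pads swing forward as they close: fully open they stand 13 mm farther back than shut.
Start: joints at [0.996, 0.15, 1.437, -0, 1.554, -0.134], TCP at [245.331, 520.003, 231.267] pointing down, gripper open.
Joint ranges: [-2.8, 2.8], [-0.68, 2.1], [0.12, 2.68], [-1.39, 4.53], [0.16, 2.79], [-2.81, 2.81]. Speed limits (rad/s): [1.89, 1.89, 2.22, 3.01, 3.01, 3.01].

## Interface

Orientations are given as a 3x3 rotation matrix whose columns are the frame's x, y, z axes.
In Python, from cell import robot gives the robot as it stands. Calls block until the motion is done:
- robot.movep(position, orientation): joint-space move of the TCP to a pose.
- robot.move_straight(position, vel=150, frame=None): straight line of the TCP; frame=None keeps the orientation; vel is the mean speed in mm/s.
- robot.move_joints(angles): joint-space move.
- robot.gripper_open() and robot.grab(strength=None): open the fingers fully, or close them until they stop; strength is the grip in N (None keeps the last).
- robot.dwell(seconds).
- robot.ik(position, orientation): joint angles nearest the present ones, or None.
- robot.state(): the state.
- robot.camera(name): name is "scene" or "side" or "wrist"; returns a dict with "img" (420x560x3 uint8, red, green, blue), "range_z" (420x560 float32, mm along the optical axis (not along the pixel's ray), 0 where there is no reading), "fx", "fy", "cx", "cy" (pixels), "rvec" (rotation vector, rad) and "tvec" (3), from world to camera coordinates, as OpenCV has them; the wrist camera has in their place "hand_eye" (4x4, takes a point from camera to tool coordinates, whose origin is the TCP and whose axes are the flange's). Camera axes: x right, y down, z forward; pixel columns grow to the right and rows downward; lengths in mm; the calibration is good to about 2 mm. The wrist camera is an equidistant fisheye: a pixel r from the principal point sees the ray r / f radians off the axis. A picture is of the moment at which its call begins: read the wrist's pose just before it.
A pose or a line that the arm cannot do raises robot.IKError and nothing moves.
- robot.close_job(): hands the job in; it is judged then, once.
The state is a dict: "clock": time; "joint_positions": joint angles; "qvel": joint speeds; "joint_torque": joint torques, N m; "tcp_pos": TCP position; "ee_rot": TCP orientation; "ft_force": force on the tool from outside, world axes, zero at the start; "ft_torque": the same for the moment, N m; "width": finger opening in mm; "grasp_force": force on a finger pad.
Only numpy, scipy, OpenCV 4.12 (cv2) and the standard library are available. Lean on these libraries where they do the work, as an engineer would, in place of code of your own. Each camera call takes 0.05 s, during which the arm holds its last target. There are 200 camera calls.

## Task

Put the franking-machine ink cartridge away airtight: take it out of its dock, stand it on the open worktop and let go, take it again across its other two sides (the dock leaves only one pair of sides free, the bay in the tub only the other pair) and stand it in the bay of the grey tub. Then set the blue lid on the tub and press it down point by point round its edge, over the four orange lugs, until the gasket is fully home at every point and the lid sits flush all round. Leave the other things on the worktop where they are.

Things in the scene. Friction and masses are not known exactly. Their poses are not given: they have to be found in the camera images.
- cartridge_mid (a point): centre (half-way up) of the loose ink cartridge: black upright block, yellow top, white side labels, 44 (its x) x 60 (its y) x 52 mm high (its z, up), 0.15 kg. It starts in the dock, its x and y along the dock's. A half turn makes no difference.
- dock: grey fixed cradle, 80 (x) x 96 (y) mm; origin under its centre, z up. The cartridge stands on its 6 mm floor (centre 32 mm above the worktop) between cheeks 50 mm high on its +y and -y sides, 3 mm play. Its +x and -x sides are free (4 mm lip at the foot): there take it across its 44 mm x width and lift it straight up 60 mm.
- tub: round grey fixed tub, 146 mm outside, 134 inside, rim 70 mm above the worktop; origin under its centre, z up. Four orange lugs reach out to 94 mm from the axis at 45, 135, 225 and 315 degrees from its x (towards y), 60 mm up; each marks a gasket point on the rim.
- tub_bay (a point): centre of the bay floor inside the tub, 6 mm above the worktop, axes as the tub's. Two upright white ribs, 60 mm long, 51 apart, flared, to 53 mm above the worktop, stand along the cartridge's +x and -x sides (3.5 mm play); its +y and -y sides are open for fingers (6 mm lips, 66 apart). Loaded: cartridge x along this x, either way round, centre 26 mm above this point.
- tub_mouth (a point): centre of the tub's mouth, in the plane of the rim, 70 mm above the worktop. The lid's tapered plug centres itself here; the lid may sit at any turn about the axis. Lid set loosely on the four raised gasket points: its knob point 34 mm above this point; fully home: 29 mm.
- lid_knob (a point): point on the axis of the lid's upright black knob (26 dia, 34 high), 37 mm above the lid's underside, 21 above its plate, 13 below the knob's top. Lid: loose round blue plate, 160 dia x 8 mm, 0.25 kg, under it a white plug 8 deep (126 dia, tapering to 110). z is its axis, up. It starts flat on the worktop, plug down, plate top at 16 mm.
- press_1 (a point): where to press the lid for gasket point 1: 70 mm from the tub's axis, in line with the orange lug at 45 degrees, 78 mm above the worktop: the lid's top there when fully home (83 when the point still stands up). Fixed to the tub.
- gasket_1 (a joint): how far gasket point 1 (red bead on the rim under press_1) is pressed down, m: 0 = 5 mm proud of the rim, 0.005 = fully home, lid on the rim. It yields at about 12 N (more if the push lands between points), does not spring back. Opposite of point 3; pressing one may tip the rigid lid up at the opposite side until all are down.
- press_2 (a point): where to press the lid for gasket point 2: 70 mm from the tub's axis, in line with the orange lug at 135 degrees, 78 mm above the worktop: the lid's top there when fully home (83 when the point still stands up). Fixed to the tub.
- gasket_2 (a joint): how far gasket point 2 (red bead on the rim under press_2) is pressed down, m: 0 = 5 mm proud of the rim, 0.005 = fully home, lid on the rim. It yields at about 12 N (more if the push lands between points), does not spring back. Opposite of point 4; pressing one may tip the rigid lid up at the opposite side until all are down.
- press_3 (a point): where to press the lid for gasket point 3: 70 mm from the tub's axis, in line with the orange lug at 225 degrees, 78 mm above the worktop: the lid's top there when fully home (83 when the point still stands up). Fixed to the tub.
- gasket_3 (a joint): how far gasket point 3 (red bead on the rim under press_3) is pressed down, m: 0 = 5 mm proud of the rim, 0.005 = fully home, lid on the rim. It yields at about 12 N (more if the push lands between points), does not spring back. Opposite of point 1; pressing one may tip the rigid lid up at the opposite side until all are down.
- press_4 (a point): where to press the lid for gasket point 4: 70 mm from the tub's axis, in line with the orange lug at 315 degrees, 78 mm above the worktop: the lid's top there when fully home (83 when the point still stands up). Fixed to the tub.
- gasket_4 (a joint): how far gasket point 4 (red bead on the rim under press_4) is pressed down, m: 0 = 5 mm proud of the rim, 0.005 = fully home, lid on the rim. It yields at about 12 N (more if the push lands between points), does not spring back. Opposite of point 2; pressing one may tip the rigid lid up at the opposite side until all are down.
- glue_jar_mid (a point): bystander, to be left alone: cream glue jar with red cap, 56 dia x 95 high mm; point 20 mm above its underside
- tape_roll_mid (a point): bystander, to be left alone: roll of brown tape lying flat, 95 dia x 48 high mm; point 20 mm above its underside
- red_stamp_mid (a point): bystander, to be left alone: rubber stamp with red handle, standing, 27x34x77 mm; point 20 mm above its underside
- dark_stamp_mid (a point): bystander, to be left alone: rubber stamp with dark brown handle, standing, 30x50x80 mm; point 20 mm above its underside
Not all that is in view belongs to the job. Of the things that look like the part that bears cartridge_mid, the smaller one is meant.

How it is judged:
By the outcome, as a careful person would: the job done as asked, in the order asked, and still so for the second after the job is handed in, with the robot touching nothing.
It also fails if it takes over 72 s, if anything falls off the work surface, if the arm or the gripper's body presses on something with over 40 N, if the wrist force passes 120 N, or if a joint passes its speed limit or range.

## Working session

There is one attempt and no reset: what is moved stays moved. The work goes in short steps, each a Python script; the robot and the scene stay as the last script left them, time stands still between calls to the robot, and variables do not carry over. Pictures are saved under pics/ and viewed, at most 10 in all, crops included, and the job is handed in when it is done.

```bash
mkdir -p pics; ls
cat > h.py <<'E'
import numpy as np, cv2
from cell import robot
def cloud(c):
    h,w=c["range_z"].shape; u,v=np.meshgrid(np.arange(w),np.arange(h)); z=c["range_z"].astype(float)
    p=np.stack([(u-c["cx"])/c["fx"]*z,(v-c["cy"])/c["fy"]*z,z],-1)
    R=cv2.Rodrigues(np.array(c["rvec"],float))[0]; t=np.array(c["tvec"],float).ravel()
    q=(p-t)@R; q[z<=0]=np.nan
    return q
E
python3 - <<'E'
from h import *
ims=[]
for n in("scene","side"):
    c=robot.camera(n); np.savez("%s.npz"%n,**{k:np.array(v) for k,v in c.items()})
    cv2.imwrite("pics/%s0.png"%n,c["img"][:,:,::-1]); R=cv2.Rodrigues(np.array(c["rvec"],float))[0]
    print(n,-R.T@np.ravel(c["tvec"]),c["fx"],R[2])
print(robot.state()["clock"])
E
```

```text
pics
scene [ -39.79115324 -469.46393472 1030.42909378] 526.0471344048065 [ 0.48069602  0.4587642  -0.74730633]
side [ 262.77624498 -684.11199799  500.23389628] 432.54752304933936 [ 0.30752921  0.8373699  -0.45192636]
0.1
```

View pics/scene0.png

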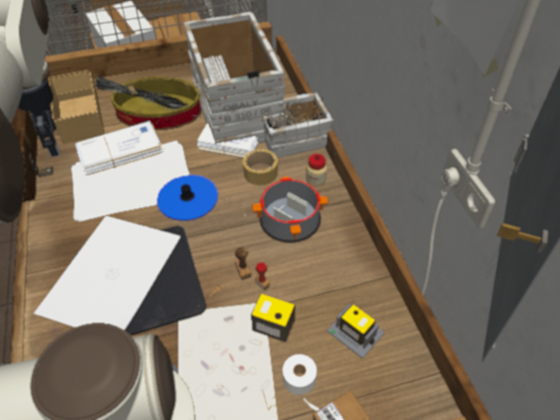

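View pics/side0.png

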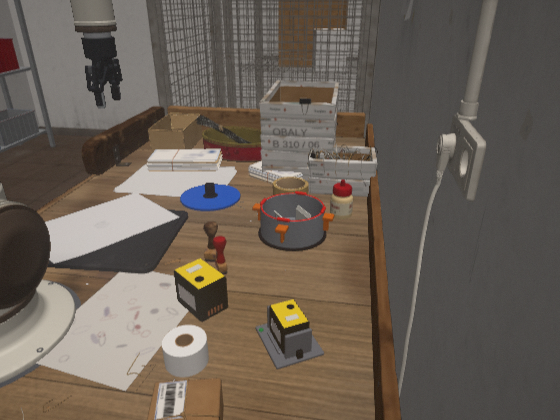

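The scene shows two candidates for the cartridge: a large yellow-topped block standing free at scene (273,316) / side (201,288), and a smaller one in the grey cradle at (357,324) / (289,325). I choose the smaller, docked one. The tub is at (291,208), the lid at (187,196), the jar at (316,168), the tape at (260,165), and the stamps at (242,262) and (262,274). Next I measure these and check the choice in a crop.

```bash
cat > m.py <<'E'
from h import *
ld=lambda n:dict(np.load(n+".npz"))
S={n:ld(n) for n in("scene","side")}
def ray(c,uv,z):
    R=cv2.Rodrigues(c["rvec"].astype(float))[0]; o=-R.T@c["tvec"].ravel()
    d=R.T@np.array([(uv[0]-c["cx"])/c["fx"],(uv[1]-c["cy"])/c["fy"],1]); return o+d*(z-o[2])/d[2]
def comps(m,a=15):
    n,l,s,ce=cv2.connectedComponentsWithStats(m.astype(np.uint8)); return [(s[i,4],ce[i],l==i) for i in range(1,n) if s[i,4]>=a]
for n,c in S.items():
    hsv=cv2.cvtColor(c["img"],cv2.COLOR_RGB2HSV); H,s,v=[hsv[...,i].astype(int) for i in range(3)]; P=cloud(c)
    print("==",n)
    for name,m,z in (("yellow",(abs(H-28)<5)&(s>180)&(v>120),58),("blue",(abs(H-112)<10)&(s>180)&(v>80),16),("orange",(abs(H-10)<6)&(s>200)&(v>140),63)):
        for a,ce,mm in comps(m):
            q=P[mm]; print(name,a,ce.round(1),"ray",ray(c,ce,z)[:2].round(1),"cloud",np.nanmedian(q,0).round(1),"span",(np.nanpercentile(q,97,0)-np.nanpercentile(q,3,0)).round(0))
            if name=="yellow":
                h=cv2.convexHull(np.argwhere(mm)[:,::-1].astype(np.int32)); w=np.array([ray(c,p[0],z)[:2] for p in h],np.float32); print("  rect",cv2.minAreaRect(w))
            if name=="blue":
                h=cv2.convexHull(np.argwhere(mm)[:,::-1].astype(np.int32)); w=np.array([ray(c,p[0],z)[:2] for p in h],np.float32); print("  circ",cv2.minEnclosingCircle(w))
c=S["scene"]; a=cv2.resize(c["img"][285:365,310:400],None,fx=4,fy=4,interpolation=2); c=S["side"]; b=cv2.resize(c["img"][290:370,245:335],None,fx=4,fy=4,interpolation=2)
cv2.imwrite("pics/crop.png",np.hstack([a,b])[:,:,::-1])
E
python3 m.py
```

```text
== scene
yellow 715 [274.1 310.1] ray [355.4 -59.1] cloud [351.8 -66.3  71.4] span [61. 75.  7.]
  rect ((354.2723693847656, -56.05116271972656), (55.67341995239258, 77.75259399414062), 22.434110641479492)
yellow 431 [357.2 318.5] ray [ 459.7 -198.3] cloud [ 458.1 -196.8   60. ] span [39. 55.  7.]
  rect ((460.44732666015625, -199.43792724609375), (42.54045486450195, 58.21548843383789), 1.5627622604370117)
blue 1863 [187.1 197.9] ray [454.7 356.4] cloud [451.1 352.7  18. ] span [134. 134.   9.]
  circ ((457.39788818359375, 360.37127685546875), 77.89008331298828)
orange 16 [284.8 178. ] ray [649.3 189. ] cloud [640.1 181.7  75.8] span [24. 22. 20.]
orange 55 [322.4 200.1] ray [657.8  68.2] cloud [658.1  67.4  61.7] span [30. 16. 22.]
orange 67 [257.  207.2] ray [529.6 169.4] cloud [530.7 170.2  61.5] span [23. 22. 15.]
orange 66 [294.9 229.3] ray [542.5  54.5] cloud [544.4  54.8  61.1] span [20. 22. 10.]
== side
yellow 638 [200.3 273.8] ray [353.5 -47. ] cloud [353.6 -63.9  69.6] span [61. 76.  3.]
  rect ((352.169921875, -42.59178924560547), (55.27095413208008, 76.97534942626953), 22.800071716308594)
yellow 516 [288.2 313.3] ray [ 459.9 -198.6] cloud [ 458.9 -197.4   58.3] span [38. 53.  3.]
  rect ((460.6954040527344, -197.84423828125), (40.177005767822266, 56.530208587646484), 1.5618799924850464)
blue 18 [232.  198.7] ray [507.9 321.6] cloud [507.3 321.3  16.1] span [15. 31.  3.]
  circ ((502.53851318359375, 321.6919860839844), 18.522180557250977)
orange 21 [256.6 205.6] ray [527.3 167.9] cloud [530.4 174.8  59.3] span [13. 21.  6.]
orange 47 [328.2 215.9] ray [658.1  64.1] cloud [661.4  70.2  59.6] span [21. 22.  3.]
orange 54 [281.5 227.7] ray [543.7  50.3] cloud [546.3  56.7  59.4] span [23. 21.  3.]
```

View pics/crop.png

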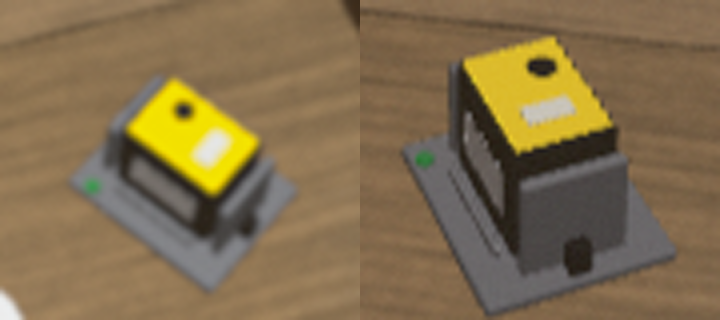

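The crop confirms it: the smaller cartridge stands between grey cheeks in its cradle, the cheeks on the ±y sides, at about (460,-198). The tub centre is about (594,119), turned about 6.5° (mod 90). Now I go over the tub and then the dock with the wrist camera.

```bash
cat >> h.py <<'E'
def rot(a):
    a=np.radians(a); return np.array([[-np.sin(a),np.cos(a),0],[np.cos(a),np.sin(a),0],[0,0,-1.]]).T   # y closes at angle a; z down
def best(p,a):
    "of the two half-turn-equal grasps, the one with last joint nearest mid range"
    o=[]
    for b in(a,a+180):
        q=robot.ik(p,rot(b))
        if q is not None:o.append((abs(q[5]),b))
    return rot(min(o)[1])
def wcam(name):
    s=robot.state(); c=robot.camera("wrist"); c["R"]=np.array(s["ee_rot"]); c["t"]=np.array(s["tcp_pos"])
    c={k:np.array(v) for k,v in c.items()}; np.savez(name+".npz",**c); cv2.imwrite("pics/%s.png"%name,c["img"][:,:,::-1]); return c
def wray(c,uv):
    uv=np.atleast_2d(uv).astype(float); x=(uv[:,0]-c["cx"])/c["fx"]; y=(uv[:,1]-c["cy"])/c["fy"]; r=np.hypot(x,y)+1e-9
    d=np.stack([x/r*np.sin(r),y/r*np.sin(r),np.cos(r)],1); he=c["hand_eye"]
    return c["R"]@he[:3,3]+c["t"],(d@he[:3,:3].T)@c["R"].T
def wplane(c,uv,z):
    o,d=wray(c,uv); return (o+d*((z-o[2])/d[:,2])[:,None])[:,:2]
def st(): 
    s=robot.state(); print("t",round(s["clock"],2),np.round(s["tcp_pos"],1),"w",round(s["width"],1),"gf",round(s["grasp_force"],1),"ft",np.round(s["ft_force"],1)); return s
E
python3 - <<'E'
from h import *
robot.movep([594,119,300],best([594,119,300],0)); st()
c=wcam("wtub")
print(c["hand_eye"].round(2),c["fx"],c["cx"],c["cy"])
robot.movep([460,-198,200],best([460,-198,200],1.5)); st(); wcam("wdock")
a=[cv2.imread("pics/%s.png"%n) for n in("wtub","wdock")]
cv2.imwrite("pics/both.png",cv2.resize(np.hstack(a),(800,300),interpolation=cv2.INTER_AREA))
E
```

```text
t 2.03 [593.7 119.9 299.9] w 85.4 gf 0.0 ft [ 0.1 -0.2 -0.2]
[[  -0.     -0.96   -0.27   69.75]
 [   1.     -0.      0.      0.43]
 [  -0.     -0.27    0.96 -142.79]
 [   0.      0.      0.      1.  ]] 325.19226210127806 285.42383442946283 204.18516799826918
t 3.42 [ 460.6 -197.5  200.4] w 85.5 gf 0.0 ft [ 0.5 -0.8  0.1]
```

View pics/both.png

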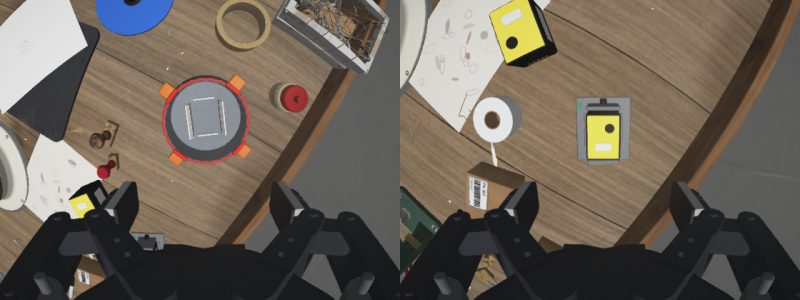

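Wrist views: the tub is at full-picture pixel (288,167), its ribs left and right of the bay, so the rib spacing runs along world x. The docked cartridge is at (284,190), with clear worktop towards the tub. Now I take exact poses from these pictures.

Run:
```python
from h import *
from m import comps
for n in("wtub","wdock"):
    c=dict(np.load(n+".npz")); hsv=cv2.cvtColor(c["img"],cv2.COLOR_RGB2HSV); H,s,v=[hsv[...,i].astype(int) for i in range(3)]
    print(n)
    if n=="wtub":
        L=[]
        for a,ce,mm in comps((abs(H-12)<8)&(s>170)&(v>140),60):
            p=wplane(c,ce,61)[0]; print("or",a,ce.round(),p.round(1),c["range_z"][mm].mean().round()); L.append(p)
        ctr=np.mean(L,0) if len(L)==4 else np.array([594,119.]); print("centre",ctr)
        for p in L: print(np.hypot(*(p-ctr)).round(1),np.degrees(np.arctan2(*(p-ctr)[::-1])).round(1))
        m=((H<6)|(H>174))&(s>170)&(v>120); 
        for a,ce,mm in comps(m,150):
            w=wplane(c,np.argwhere(mm)[:,::-1],72); x,y=w.T
            k=np.linalg.lstsq(np.c_[2*x,2*y,np.ones(len(x))],x*x+y*y,rcond=None)[0]; print("red ring",a,ce,k[:2],np.sqrt(k[2]+k[0]**2+k[1]**2))
        for a,ce,mm in comps((s<40)&(v>185),15):
            if np.hypot(*(ce-[288,167]))<60:
                w=wplane(c,np.argwhere(mm)[:,::-1],53).astype(np.float32); print("white",a,ce.round(),cv2.minAreaRect(w))
    else:
        for a,ce,mm in comps((abs(H-28)<6)&(s>130)&(v>120),200):
            w=wplane(c,cv2.findContours(mm.astype(np.uint8),0,1)[0][0][:,0],58).astype(np.float32); print("y",a,ce.round(),cv2.minAreaRect(w))
```

```text
== scene
yellow 715 [274.1 310.1] ray [355.4 -59.1] cloud [351.8 -66.3  71.4] span [61. 75.  7.]
  rect ((354.2723693847656, -56.05116271972656), (55.67341995239258, 77.75259399414062), 22.434110641479492)
yellow 431 [357.2 318.5] ray [ 459.7 -198.3] cloud [ 458.1 -196.8   60. ] span [39. 55.  7.]
  rect ((460.44732666015625, -199.43792724609375), (42.54045486450195, 58.21548843383789), 1.5627622604370117)
blue 1863 [187.1 197.9] ray [454.7 356.4] cloud [451.1 352.7  18. ] span [134. 134.   9.]
  circ ((457.39788818359375, 360.37127685546875), 77.89008331298828)
orange 16 [284.8 178. ] ray [649.3 189. ] cloud [640.1 181.7  75.8] span [24. 22. 20.]
orange 55 [322.4 200.1] ray [657.8  68.2] cloud [658.1  67.4  61.7] span [30. 16. 22.]
orange 67 [257.  207.2] ray [529.6 169.4] cloud [530.7 170.2  61.5] span [23. 22. 15.]
orange 66 [294.9 229.3] ray [542.5  54.5] cloud [544.4  54.8  61.1] span [20. 22. 10.]
== side
yellow 638 [200.3 273.8] ray [353.5 -47. ] cloud [353.6 -63.9  69.6] span [61. 76.  3.]
  rect ((352.169921875, -42.59178924560547), (55.27095413208008, 76.97534942626953), 22
[... 1185 characters left out ...]
0791015625, 161.9361572265625), (34.95415496826172, 2.256009101867676), 6.748201847076416)
white 87 [313. 165.] ((628.5830078125, 128.0814208984375), (2.0806174278259277, 58.3651123046875), 6.569983959197998)
white 89 [263. 171.] ((566.676025390625, 120.62362670898438), (2.831724166870117, 58.812313079833984), 6.111588954925537)
white 52 [290. 188.] ((600.6972045898438, 99.7179183959961), (33.71596908569336, 2.403343677520752), 6.799602031707764)
wdock
y 3732 [164.  42.] ((345.23931884765625, -55.40371322631836), (56.140052795410156, 77.90997314453125), 22.125259399414062)
y 2305 [284. 191.] ((460.20025634765625, -197.50830078125), (40.22228240966797, 55.986732482910156), 1.4513044357299805)
```

Dock (460.2,-197.5), yaw 1.5°. Tub (596.7,124.5), yaw 6.5°. The three views agree to within 5 mm, and I'll look at the bay again close up before loading. Now grasp and set down.

Run:
```python
from h import *
R=best([460.2,-197.5,60],1.45)
robot.movep([460.2,-197.5,110],R); robot.move_straight([460.2,-197.5,20],150); st()
robot.grab(40); s=st()
x,y=s["tcp_pos"][:2]
robot.move_straight([x,y,110],150); st()
sg=np.sign(R[0,1]); a=6.5 if sg>0 else 186.5
robot.movep([530,-50,60],rot(a)); robot.move_straight([530,-50,15],60); st()
robot.gripper_open(); st()
robot.move_straight([530,-50,130],200)
robot.movep([500,-50,200],best([500,-50,200],96.5)); st(); wcam("wset")
c=robot.camera("scene"); cv2.imwrite("pics/scene1.png",c["img"][:,:,::-1])
a=[cv2.imread("pics/%s.png"%n) for n in("wset","scene1")]
cv2.imwrite("pics/both1.png",cv2.resize(np.hstack(a),(800,300),interpolation=cv2.INTER_AREA))
c=dict(np.load("wset.npz")); hsv=cv2.cvtColor(c["img"],cv2.COLOR_RGB2HSV); H,s,v=[hsv[...,i].astype(int) for i in range(3)]
n,l,q,ce=cv2.connectedComponentsWithStats(((abs(H-28)<6)&(s>130)&(v>120)).astype(np.uint8))
for i in range(1,n):
    if q[i,4]>200: print(q[i,4],ce[i],cv2.minAreaRect(wplane(c,cv2.findContours((l==i).astype(np.uint8),0,1)[0][0][:,0],52).astype(np.float32)))
```

```text
t 4.67 [ 461.  -198.    21.4] w 85.1 gf 0.0 ft [-0.8  0.3  0.1]
t 5.14 [ 460.5 -197.7   20.7] w 43.8 gf 41.1 ft [-1.6  1.   7.6]
t 5.89 [ 460.1 -197.4  109.1] w 43.9 gf 40.9 ft [-0.1  0.7 -2.6]
t 7.51 [530.  -50.   14.8] w 43.9 gf 41.0 ft [-0.1  0.6 -1.2]
t 8.0 [530. -50.  15.] w 85.5 gf 0.0 ft [-0.5  0.8 -0.2]
t 10.17 [499.9 -50.  199.4] w 85.3 gf 0.0 ft [-0.8  0.   0.7]
2370 [289.12025316 158.19957806] ((530.689453125, -49.576499938964844), (40.208648681640625, 56.23155212402344), 6.607960224151611)
1795 [280.6735376  327.64401114] ((339.30596923828125, -57.81883239746094), (49.71331787109375, 79.78753662109375), 22.334531784057617)
```

View pics/both1.png

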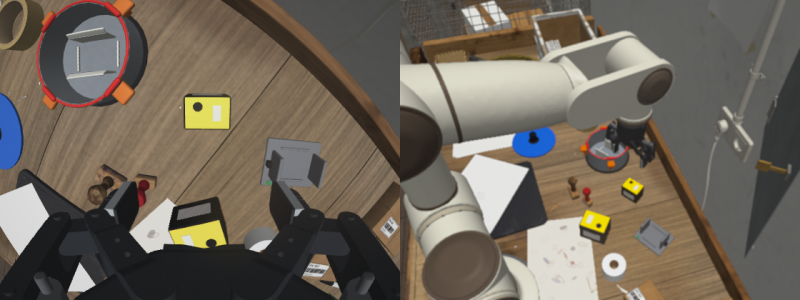

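The cartridge stands upright at (530.5,-49.7), yaw 6.6°, wrist pixel (289,158), and the dock is empty. Next: grasp across y, then look at the bay from directly above.

```bash
cat > ring.py <<'E'
from h import *
def ring(c,guess,z=72,lo=60,hi=78):
    hsv=cv2.cvtColor(c["img"],cv2.COLOR_RGB2HSV); H,s,v=[hsv[...,i].astype(int) for i in range(3)]
    w=wplane(c,np.argwhere(((H<6)|(H>174))&(s>150)&(v>100))[:,::-1],z); g=np.array(guess,float)
    for _ in range(6):
        r=np.hypot(*(w-g).T); x,y=w[(r>lo)&(r<hi)].T
        k=np.linalg.lstsq(np.c_[2*x,2*y,np.ones(len(x))],x*x+y*y,rcond=None)[0]; g=k[:2]
    return g,np.sqrt(k[2]+g@g),len(x)
def whites(c,g,z=53):
    hsv=cv2.cvtColor(c["img"],cv2.COLOR_RGB2HSV); m=((hsv[...,1]<40)&(hsv[...,2]>175)).astype(np.uint8)
    n,l,q,ce=cv2.connectedComponentsWithStats(m)
    for i in range(1,n):
        if q[i,4]>30:
            w=wplane(c,np.argwhere(l==i)[:,::-1],z).astype(np.float32)
            if np.hypot(*(w.mean(0)-g))<60: print("white",q[i,4],ce[i].round(),cv2.minAreaRect(w))
E
python3 - <<'E'
from ring import *
c=dict(np.load("wset.npz")); print(ring(c,[596.5,124.5]))
R=best([530.5,-49.7,60],96.5); 
robot.movep([530.5,-49.7,110],R); robot.move_straight([530.5,-49.7,15],150); robot.grab(40); st()
robot.move_straight([530.5,-49.7,150],200)
p=np.array([596.7,124.5,0])-70*R[:,0]+[0,0,180]
print("look from",p); robot.movep(p,R); robot.dwell(.2); st()
c=wcam("wbay"); g,r,n=ring(c,[596.5,124.5]); print(g,r,n); whites(c,g)
E
```

```text
(array([597.54668077, 123.8572238 ]), np.float64(70.00465326058128), 1843)
t 11.88 [531.  -49.8  16.2] w 59.7 gf 42.8 ft [-3.1  0.6  9.4]
look from [527.1499701  116.57577504 180.        ]
t 13.62 [527.2 115.6 179.5] w 59.3 gf 43.4 ft [ 0.5 -0.1 -1. ]
[597.42427248 124.42716042] 69.87382930800078 2933
white 176 [283.  76.] ((628.35302734375, 128.1100616455078), (1.9909484386444092, 58.72550964355469), 6.524961471557617)
white 94 [322. 112.] ((600.860595703125, 94.50863647460938), (34.13573455810547, 1.6529206037521362), 6.785549640655518)
white 103 [249. 114.] ((593.8192749023438, 153.99815368652344), (33.3100700378418, 1.6784342527389526), 5.8195929527282715)
white 586 [284. 148.] ((568.8345947265625, 121.08003234863281), (6.870180606842041, 59.110111236572266), 6.356194496154785)
```

View pics/wbay.png

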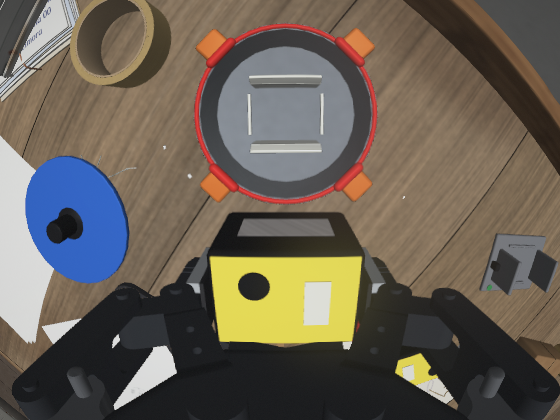

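Tub (597.5,124.3), yaw 6.5°, confirmed. The bay is clear at pixel (285,112), and the cartridge is held square. Insert now.

Run:
```python
from ring import *
R=np.array(robot.state()["ee_rot"]); R=best([597.5,124.3,100],96.5)
robot.movep([597.5,124.3,110],R); robot.dwell(.15); st()
robot.move_straight([597.5,124.3,50],80); st()
robot.move_straight([597.5,124.3,21.5],50); robot.dwell(.2);st()
robot.gripper_open(); st()
robot.move_straight([597.5,124.3,160],200)
p=np.array([460,355,0])-70*R[:,0]+[0,0,200]
R2=best([p[0],p[1],200],96.5); robot.movep(p,R2); robot.dwell(.15); st(); c=wcam("wlid")
hsv=cv2.cvtColor(c["img"],cv2.COLOR_RGB2HSV); H,s,v=[hsv[...,i].astype(int) for i in range(3)]
n,l,q,ce=cv2.connectedComponentsWithStats(((abs(H-110)<12)&(s>150)&(v>60)).astype(np.uint8))
i=1+np.argmax(q[1:,4]); cn=max(cv2.findContours((l==i).astype(np.uint8),0,1)[0],key=len)[:,0]
w=wplane(c,cn,16); x,y=w.T; k=np.linalg.lstsq(np.c_[2*x,2*y,np.ones(len(x))],x*x+y*y,rcond=None)[0]; print("lid",ce[i],k[:2],np.sqrt(k[2]+k[:2]@k[:2]),cv2.minEnclosingCircle(w.astype(np.float32)))
n,l,q,ce=cv2.connectedComponentsWithStats(((abs(H-28)<6)&(s>130)&(v>120)).astype(np.uint8))
for i in range(1,n):
    if q[i,4]>200: print(q[i,4],ce[i],cv2.minAreaRect(wplane(c,cv2.findContours((l==i).astype(np.uint8),0,1)[0][0][:,0],58).astype(np.float32)))
```

```text
t 14.3 [597.5 124.2 111.4] w 59.6 gf 43.5 ft [-0.4 -0.1 -1.4]
t 15.2 [597.8 124.3  50.4] w 59.1 gf 43.5 ft [ 1.4  0.1 -2. ]
t 16.12 [597.2 124.3  21.8] w 59.6 gf 46.0 ft [-9.2 -1.1 13.7]
t 16.5 [597.5 124.3  21.3] w 85.3 gf 0.0 ft [-0.9  0.5 -0.6]
t 19.83 [390.6 347.  199.9] w 85.5 gf 0.0 ft [-0.2  0.3 -0.6]
lid [292.73176744 237.51558649] [458.14458009 363.632901  ] 78.29587789305904 ((458.2364501953125, 363.91766357421875), 79.31322479248047)
```

View pics/wlid.png

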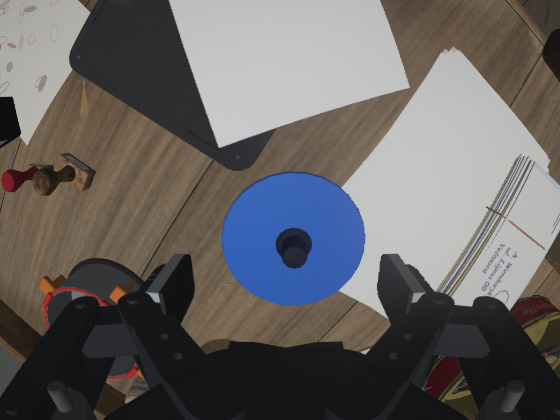

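The wrist view shows the lid at pixel (293,238), world (458.2,363.7), radius 79 (80 given). The knob stands upright in its middle. Next I check the loaded cartridge in the fixed cameras, then take the lid.

```bash
sed -i '/^for n,c in S.items/,$d' m.py
cat > chk.py <<'E'
from h import *
from m import comps,ray
def chk(z=58):
    for n in("scene","side"):
        c={k:np.array(v) for k,v in robot.camera(n).items()}; hsv=cv2.cvtColor(c["img"],cv2.COLOR_RGB2HSV); H,s,v=[hsv[...,i].astype(int) for i in range(3)]; P=cloud(c)
        cv2.imwrite("pics/%s_chk.png"%n,c["img"][:,:,::-1])
        for a,ce,mm in comps((abs(H-28)<5)&(s>150)&(v>100),40):
            w=np.array([ray(c,p[0],z)[:2] for p in cv2.convexHull(np.argwhere(mm)[:,::-1].astype(np.int32))],np.float32)
            print(n,a,ce.round(),cv2.minAreaRect(w),"z",np.nanpercentile(P[mm][:,2],[10,50,90]).round(1))
E
python3 - <<'E'
from chk import *
chk()
R=np.array(robot.state()["ee_rot"]); x,y=458.2,363.7
a=np.degrees(np.arctan2(R[1,1],R[0,1])); R=rot(a)
robot.movep([x,y,110],R); robot.move_straight([x,y,20],150); st(); robot.grab(70); st()
robot.move_straight([x,y,30],60); robot.move_straight([x,y,180],200); st()
E
```

```text
scene 125 [184.  99.] ((694.0323486328125, 652.2947387695312), (90.27140045166016, 53.42914962768555), 88.09645080566406) z [ 1.5  5.3 64.3]
scene 267 [289. 204.] ((595.902099609375, 123.00971984863281), (42.58824920654297, 59.88365173339844), 6.748498916625977) z [57.3 60.1 62.8]
scene 766 [274. 310.] ((354.34454345703125, -56.31220245361328), (57.347312927246094, 78.31182861328125), 22.3492431640625) z [68.8 71.4 73.7]
side 173 [292. 211.] ((597.1524047851562, 125.00331115722656), (40.52165222167969, 57.4318962097168), 6.4225077629089355) z [56.8 58.3 59.2]
side 664 [200. 274.] ((352.0434265136719, -42.19996643066406), (55.56098556518555, 78.15592956542969), 22.42988395690918) z [68.6 69.6 70.5]
t 21.27 [458.6 364.1  21.4] w 85.8 gf 0.0 ft [-0.6 -0.  -0.5]
t 21.85 [458.4 363.8  20.5] w 23.9 gf 68.5 ft [-2.3 -1.9  5.6]
t 23.07 [457.7 363.4 178.6] w 23.9 gf 68.7 ft [ 0.3  0.8 -2.3]
```

The cartridge is seated: top at 58–60 mm, (597,124), yaw 6.5°. The lid is held. Now place it.

Run:
```python
from chk import *
x,y=597.5,124.3
def tgt(z): return [x,y,z]
q=robot.state()["joint_positions"]
o=[(abs(robot.ik(tgt(150),rot(a))-np.array(q)).max(),a) for a in range(-180,180,15) if robot.ik(tgt(150),rot(a)) is not None]
a=min(o)[1]; print(min(o))
robot.movep(tgt(150),rot(a)); robot.dwell(.2); st()
robot.move_straight(tgt(96),120); st(); robot.move_straight(tgt(88),30); robot.dwell(.2); st()
robot.gripper_open(); st()
robot.move_straight(tgt(190),200)
robot.dwell(.1)
w=wcam("wlid2")
c=robot.camera("side"); cv2.imwrite("pics/s2.png",np.hstack([w["img"],c["img"]])[:,:,::-1])
a=cv2.imread("pics/s2.png"); cv2.imwrite("pics/s2.png",cv2.resize(a,(800,300),interpolation=cv2.INTER_AREA))
```

```text
(np.float64(0.4603268918220589), 45)
t 24.34 [597.2 125.5 150.2] w 24.1 gf 68.7 ft [-0.6  0.5 -2.1]
t 24.94 [597.7 124.4  96.5] w 24.2 gf 68.7 ft [-0.4 -0.8 -2.3]
t 25.56 [597.5 124.3  88.1] w 24.4 gf 68.7 ft [ 0.4 -0.2 -2.8]
t 26.18 [597.5 124.3  88. ] w 85.2 gf 0.0 ft [-0.1  0.2 -0.2]
```

View pics/s2.png

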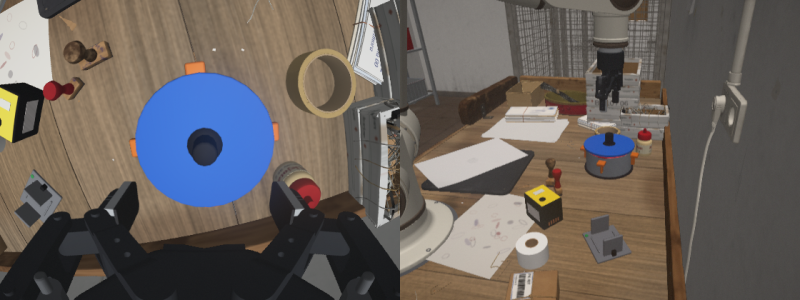

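The lid sits centred on the tub with the four lugs showing round it in the wrist view (tub at (205,140) of the composite). The side view shows it level. Now press point by point with shut fingers, watching the force.

```bash
cat > press.py <<'E'
from h import *
def press(order,zs=(81,79,78,77.3,76.6,76),fmax=45,C=(597.5,124.3),yaw=6.5):
    R=np.array(robot.state()["ee_rot"]); a=np.degrees(np.arctan2(R[1,1],R[0,1])); R=rot(a)
    for i in order:
        t=np.radians(45+90*(i-1)+yaw); x,y=C[0]+70*np.cos(t),C[1]+70*np.sin(t)
        robot.movep([x,y,125],R) if robot.state()["tcp_pos"][2]>118 else robot.move_straight([x,y,125],200,R)
        robot.move_straight([x,y,92],150)
        log=[]
        for z in zs:
            robot.move_straight([x,y,z],40); s=robot.state(); f=s["ft_force"][2]; log.append((z,round(s["tcp_pos"][2],1),round(f,1)))
            if f>fmax: break
        print(i,log); robot.move_straight([x,y,125],200)
    st()
E
python3 - <<'E'
from press import *
robot.grab(40); st(); press([1])
E
```

```text
t 27.81 [597.5 124.3 190. ] w 0.2 gf 0.0 ft [-0.8  0.3  0.6]
1 [(81, np.float64(81.5), np.float64(3.3)), (79, np.float64(79.9), np.float64(8.8)), (78, np.float64(79.2), np.float64(11.2)), (77.3, np.float64(78.6), np.float64(11.7)), (76.6, np.float64(78.2), np.float64(15.2)), (76, np.float64(78.1), np.float64(20.1))]
t 30.71 [641.3 179.1 125.6] w -0.0 gf 0.0 ft [ 0.1  0.  -0.3]
```

Run:
```python
from press import *
Z=(81,78,76.5,75.5,74.8,74)
press([3,2,4,1],Z,36)
```

```text
3 [(81, np.float64(81.2), np.float64(1.6)), (78, np.float64(78.6), np.float64(8.0)), (76.5, np.float64(78.2), np.float64(22.8)), (75.5, np.float64(78.0), np.float64(34.5)), (74.8, np.float64(77.9), np.float64(42.8))]
2 [(81, np.float64(81.1), np.float64(1.3)), (78, np.float64(78.4), np.float64(5.0)), (76.5, np.float64(78.0), np.float64(20.9)), (75.5, np.float64(77.9), np.float64(32.1)), (74.8, np.float64(77.8), np.float64(41.4))]
4 [(81, np.float64(81.2), np.float64(2.8)), (78, np.float64(78.5), np.float64(4.5)), (76.5, np.float64(78.0), np.float64(15.4)), (75.5, np.float64(77.9), np.float64(25.5)), (74.8, np.float64(77.9), np.float64(32.8)), (74, np.float64(77.8), np.float64(40.9))]
1 [(81, np.float64(81.0), np.float64(0.1)), (78, np.float64(78.2), np.float64(0.9)), (76.5, np.float64(78.0), np.float64(16.6)), (75.5, np.float64(77.9), np.float64(26.9)), (74.8, np.float64(77.9), np.float64(33.1)), (74, np.float64(77.8), np.float64(40.3))]
t 42.19 [641.3 179.1 125.5] w -0.1 gf 0.0 ft [-0.1 -0.8 -0.4]
```

Run:
```python
from press import *
press([2,3,4],(78.6,75),36)
s=robot.state(); robot.move_straight([597.5,124.3,220],200); robot.movep([400,60,320],np.array(s["ee_rot"])); robot.dwell(.2); st()
P=[]
for n in("scene","side"):
    c={k:np.array(v) for k,v in robot.camera(n).items()}; hsv=cv2.cvtColor(c["img"],cv2.COLOR_RGB2HSV); m=(abs(hsv[...,0].astype(int)-112)<10)&(hsv[...,1]>150)
    q=cloud(c)[m]; d=q[:,:2]-[597.5,124.3]; r=np.hypot(*d.T); k=(r<72)&(r>22)&(q[:,2]>60); A=np.c_[d[k]/70,np.ones(k.sum())]; print(n,k.sum(),"tilt over 70mm, height",np.linalg.lstsq(A,q[k,2],rcond=None)[0].round(2))
    P.append(c["img"])
a,b=P; b=cv2.resize(b[170:260,220:370],None,fx=4,fy=4,interpolation=2)[:,:560]
cv2.imwrite("pics/fin.png",cv2.resize(np.hstack([a[:360],b]),(800,257),interpolation=cv2.INTER_AREA)[:,:,::-1])
```

```text
2 [(78.6, np.float64(78.5), np.float64(0.8)), (75, np.float64(77.8), np.float64(39.7))]
3 [(78.6, np.float64(78.5), np.float64(0.8)), (75, np.float64(77.8), np.float64(41.6))]
4 [(78.6, np.float64(78.5), np.float64(0.3)), (75, np.float64(77.9), np.float64(32.9))]
t 48.14 [652.6  80.7 125.6] w 0.0 gf 0.0 ft [ 0.6 -0.  -0.6]
t 50.0 [400.7  60.1 319.1] w 0.1 gf 0.0 ft [-0.3 -0.1  0.2]
scene 1750 tilt over 70mm, height [5.000e-02 1.400e-01 8.005e+01]
side 1164 tilt over 70mm, height [ 2.000e-02 -1.000e-02  7.771e+01]
```

View pics/fin.png

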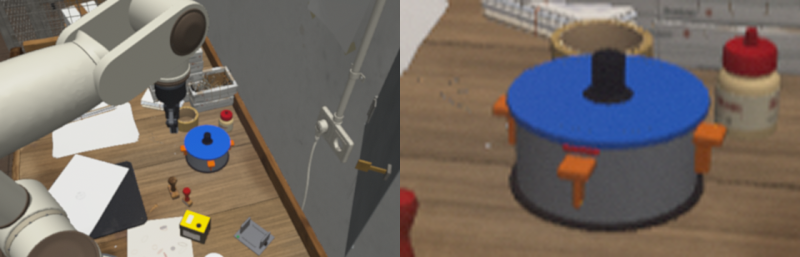

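The lid lies flat (tilt under 0.15 mm, top at 78 mm) and no surrounding item has moved. All four points take 33–42 N at 77.8–77.9 mm without yielding further.

```bash
python3 -c "
from cell import robot
print(robot.close_job())"
```

```text
the job is handed in; nothing more can be done
None
```

The job is handed in at about 50 s: the cartridge stands in the tub's bay after the regrasp on the worktop, and the lid is pressed home and level at all four points.

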